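# Flip the box lid over the sanding board's edge and push it home

### The arm

A 7-joint arm with a two-finger parallel gripper is mounted at the origin on the work surface. World frame = base frame: x ahead of the robot, y to its left, z up, the work surface at z = 0. Lengths are in m, angles in rad, forces in N, time in s.
With the tool pointing down it reaches from about 0.425 to 0.825 m from the base axis. Payload 3.6 kg.
Tool frame: the origin (TCP) lies between the finger pads; the fingertips stand 19 mm ahead of it and the grasp point (between the pads) is the TCP; z points along the fingers, y is the line along which they close (so a half turn about z gives the same grasp; the last joint's range is limited). The gripper opens to 93 mm and grips with 3 to 60 N. Pads are 15 mm wide; open, the fingers measure 128 mm over their backs; the gripper's body (75 mm by 188 mm) begins 65 mm behind the grasp point.
Start: joints at [1.129, 0.615, -0.013, 1.423, 0.008, 1.103, -0.04], TCP at [0.262, -0.595, 0.238] pointing down, gripper open.
Joint ranges: [-3.12, 3.12], [-0.3, 2.06], [-1.34, 1.32], [0.26, 2.42], [-1.36, 4.5], [0.01, 1.98], [-2.84, 2.84]. Speed limits (rad/s): [2.79, 2.79, 3.14, 3.14, 3.14, 3.14, 3.14].

### API

Orientations are given as a rotation vector (axis times angle).
In Python, from rig import readout, cams, r, look_for, pinpoint gives the robot as it stands.
- The arm moves only by the tool apply_moves, never from a script. Its argument "targets" is a list of rows, each an object of numbers: "dx", "dy", "dz": the shift along the tool's x, y, z in m; "twist": the turn about the tool's z in rad; "gripper": the finger opening in m, from 0 to 0.093. In form: [{"dx": .., "dy": .., "dz": .., "twist": .., "gripper": ..}, ...]. A call has 1 to 5 rows; each row shifts and turns the commanded pose from where the row before left it, along the tool's axes as they then stand; what a row does not reach is not made up. A row lasts 1/8 s, in which the tool goes at most 62.5 mm and 10.7 degrees, less where a joint would pass 70% of its speed; a pose out of reach is approached as far as the arm can. A call with a gripper value outside its range is refused whole. The fingers move at their own pace and stop on an object; "grip_force" is the grip in N (left out, the last holds). Time passes only in rows, so rows that do not move let the fingers close. It gives the time, the measured TCP pose, the force, the opening and the grip force at its end, in the units of the state.
- readout.get_obs(): the state, without advancing time (a new reading comes with each control period).
- cams.grab_frame(name): name is "scene" or "top" or "wrist"; returns the picture (420x560x3 uint8, red, green, blue); there is no depth.
- cams.camera_model(name): a dict with "K" (3x3 intrinsics, pixels), "T" (4x4, takes a point from camera to world coordinates). Camera axes: x right, y up, looking along -z (the intrinsics and any distortion apply to the point x, -y, -z); pixel columns grow to the right and rows downward; lengths in m; the calibration is good to about 2 mm. A picture is of the moment at which its call begins: read the wrist's pose just before it. camera_model takes no time and is no camera call; for the wrist camera it gives the pose at the moment of the call.
- r.close_job(): hands the job in; it is judged then, once.
Trained networks look in the newest picture that a camera, given by its name, has taken for a name from the list of things; names that differ only in an ending like _2 or _b are one class to them, and where a whole thing is asked for, a point or a joint stands for the part that bears it (a point fixed in the world has none). Each returns a list of dicts, best first, with "score" (0 to 1); they miss things now and then, are a little off and sometimes report something else, mostly with a low value. They report only what shows in the picture. A call takes as long as a camera call. They do not tell look-alikes from the thing itself.
- look_for(label, camera): "rect" ([centre column, centre row, width, height] in pixels, round what is visible of it).
- pinpoint(label, camera): "position" ([column, row] in pixels: a listed point, or the origin of a listed thing).
The state is a dict: "t": time; "joint_pos": joint angles; "dq": joint speeds; "joint_torque": joint torques, N m; "tcp_pos": TCP position; "orientation": TCP orientation; "wrist_force": force on the tool from outside, world axes, zero at the start; "ft_torque": the same for the moment, N m; "grip_width": finger opening in m; "grasp_force": force on a finger pad.
Only numpy, scipy, OpenCV 4.12 (cv2) and the standard library are available. Lean on these libraries where they do the work, as an engineer would, in place of code of your own. Each camera call takes 0.05 s, during which the arm holds its last target. There are 200 camera calls.

### The job

The wooden box lid lies on the bench, plug side down, in front of the low sanding board; it has to lie on the board plug side up so that the plug can be sanded. Using only the fingertips, gently, push it against the board's front edge until it tips up on its long side and flips over onto the board, then push it on along the board until its long side sits square against the stop strip. Never grip the lid, press it hard or lift it into the air, and leave the other things where they are.

Things in the scene. Friction and masses are not known exactly. Their poses are not given: they have to be found in the camera images.
- lid: Loose wooden box lid, 63 to 135 g: a flat top 86 mm (own x) by 120 mm (own y), 6 mm thick, over a centred plug 62 x 96 mm, 14 mm deep. It starts plug down, burnt leaf drawing up, in front of the board, long sides within 0.25 rad of the board's front edge, 5 to 60 mm short of it. Origin: centre of the plug's underside; own z points to the drawing (up at first, down once flipped), at z = 20 mm.
- lid_mid (a point): Centre of the lid where plug and top meet (14 mm from the plug's underside, 6 mm from the drawing); axes as the lid. While it lies plug down, the top overhangs the plug by 12 mm all round with its underside 14 mm above the bench, and its far overhang passes over the 12 mm board until the plug meets the board's edge. Pressed there with about 5 N, its near side rises with the fingers.
- board: Fixed dark wooden sanding board on the bench beyond the lid: 160 mm (own x) by 300 mm (own y), 12 mm thick, with a stop strip along its far side, 30 mm wide, 18 mm higher than the board's top. Origin: centre of the underside, on the bench; own x points from the front edge away from the robot to the stop strip, own z up. Its place and yaw (within 0.3 rad of straight ahead) change.
- board_edge (a point): Middle of the board's front top edge (board x = -80 mm), 12 mm above the bench; axes as the board. Below it the front edge is a plain upright wall, the one to push the lid's plug against.
- stop (a point): Foot of the stop strip's upright face (board x = +50 mm), at the middle of its length, on the board's top; axes as the board. 130 mm of clear board lies in front of it.
- wax: Bystander: small blue wax block 24 x 24 x 18 mm, on the left end of the board. Origin under its centre.
- marker: Bystander: marker pen 137 mm long, 18 mm thick, lying on the bench to the left of the lid. Origin under its middle, own x along it.
- sander: Bystander: cork sanding block 110 (own x) x 60 x 33 mm on the bench to the right of the lid. Origin under its centre.
- glue: Bystander: white glue bottle, 54 mm across, 150 mm tall, to the right of the board. Origin under its centre.
- pot: Bystander: metal pot of pencils, 72 mm across, about 180 mm tall with pencils, to the left of the board. Origin under its centre.
- disc: Bystander: flat round wooden disc 90 mm across, 9 mm thick, to the left of the board. Origin under its centre.
There are look-alikes about, which are no part of the job. Leave any orange look-alike of the lid alone.

How it is judged:
On the way, in this order (a step that is already met when the one before it is completed fails the run):
1. the lid is tipped up on its long side against the board's front edge (angle between lid's own z axis and vertical between 1.15 and 2 rad and angle between the y axis of lid and the y axis of board, either way round below 0.3 rad and x of lid_mid in the frame of board between -0.14 and -0.03 m), for 0.05 s.
2. it has flipped over and lies plug up on the board (angle between lid's own z axis and vertical above 3 rad and z of lid in the frame of board between 0.028 and 0.036 m), for 0.2 s.
At the end, for the whole second after the job is handed in: The lid lies flat, plug side up and at rest, wholly on the board, its long side against the stop strip: gap at the middle under 5 mm, square to it within 0.06 rad (angle between lid's own z axis and vertical above 3.05 rad and z of lid in the frame of board between 0.029 and 0.035 m and x of lid in the frame of board between 0.002 and 0.011 m and y of lid in the frame of board between -0.09 and 0.09 m and angle between the x axis of lid and the x axis of board, either way round below 0.06 rad and linear speed of lid below 0.01 m/s); the robot touches nothing.
It fails at once if the lid is lifted (its middle more than 70 mm above the bench) (height (world z) of lid_mid above 0.07 m).
It fails at once if the lid is gripped or pressed hard (over 35 N from the fingers) (contact force between lid and the fingers above 35 N).
It fails at once if a bystander is moved by more than 30 mm (distance of any of wax, marker, sander, glue, pot, disc from where it was at the start of the episode above 0.03 m).
It also fails if it takes over 54 s, if anything falls off the work surface, if the arm or the gripper's body presses on something with over 40 N, if the wrist force passes 120 N, or if a joint passes its speed limit or range.

## Working session

There is one attempt and no reset: what is moved stays moved. The work goes in short steps, Python scripts to look and compute and a tool call to move; the robot and the scene stay as the last step left them, time stands still between calls to the robot, and variables do not carry over. Pictures are saved under pics/ and viewed, at most 10 in all, crops included, and the job is handed in when it is done.

Besides the shell and the picture viewer there is one more tool, called after ">>>" as name(argument=value, ...) on one line, values as JSON. apply_moves: Moves the arm, as the interface text tells. Its arguments: {"type":"object","properties":{"targets":{"type":"array","items":{"type":"object","properties":{"dx":{"type":"number"},"dy":{"type":"number"},"dz":{"type":"number"},"twist":{"type":"number"},"gripper":{"type":"number"}}}},"grip_force":{"type":"number"}},"required":["targets"]}

```bash
ls; mkdir -p pics
cat > h.py <<'E'
import numpy as np, cv2
from rig import readout, cams, r, look_for, pinpoint
from scipy.spatial.transform import Rotation as R
def ray(cam,px,z,m=None):
    m=m or cams.camera_model(cam); K=np.array(m['K']);T=np.array(m['T'])
    d=np.linalg.inv(K)@[px[0],px[1],1]; d=T[:3,:3]@[d[0],-d[1],-d[2]]; o=T[:3,3]
    return o+d*(z-o[2])/d[2]
def proj(cam,p,m=None):
    m=m or cams.camera_model(cam); K=np.array(m['K']);T=np.array(m['T'])
    q=T[:3,:3].T@(np.array(p)-T[:3,3]); q=K@[q[0],-q[1],-q[2]]; return q[:2]/q[2]
def snap(cam,name):
    a=cams.grab_frame(cam); cv2.imwrite(f'pics/{name}.png',a[:,:,::-1]); return a
def st():
    o=readout.get_obs(); print('t',o['t'],'tcp',np.round(o['tcp_pos'],4),'F',np.round(o['wrist_force'],1),'w',o['grip_width']); print(np.round(R.from_rotvec(o['orientation']).as_matrix(),3)); return o
E
python3 - <<'E'
from h import *
st()
for c in('top','scene'):
    snap(c,c+'1'); m=cams.camera_model(c); print({k:np.round(v,3).tolist() for k,v in m.items()})
    for l,z in(('lid',0),('lid_mid',.014),('board',0),('board_edge',.012),('stop',.012),('wax',.012),('marker',0),('sander',0),('glue',0),('pot',0),('disc',0)):
        for d in pinpoint(l,c)[:2]: print(c,l,round(d['score'],2),np.round(d['position']),np.round(ray(c,d['position'],z,m),3))
E
```

```text
pics
t 0.0 tcp [ 0.2617 -0.5942  0.2365] F [-0.5 -0.3 -0.6] w 0.09275679200030146
[[ 0.915  0.403 -0.001]
 [ 0.403 -0.915  0.002]
 [-0.    -0.002 -1.   ]]
{'K': [[406.528, 0.0, 286.459], [0.0, 406.528, 216.028], [0.0, 0.0, 1.0]], 'T': [[-0.007, 0.981, -0.192, 0.256], [-1.0, -0.01, -0.014, -0.007], [-0.015, 0.192, 0.981, 1.226], [0.0, 0.0, 0.0, 1.0]]}
top lid 0.85 [344. 220.] [ 0.481 -0.168  0.   ]
top lid 0.81 [363. 289.] [ 0.274 -0.214  0.   ]
top lid_mid 0.96 [420. 315.] [ 0.198 -0.375  0.014]
top lid_mid 0.8 [362. 289.] [ 0.273 -0.211  0.014]
top board 0.75 [336. 175.] [ 0.626 -0.145  0.   ]
top board_edge 0.95 [343. 192.] [ 0.566 -0.164  0.012]
top stop 0.8 [336. 153.] [ 0.693 -0.146  0.012]
top stop 0.56 [340. 223.] [ 0.471 -0.152  0.012]
top wax 0.52 [303. 188.] [ 0.581 -0.042  0.012]
top marker 0.6 [292. 236.] [ 0.435 -0.006  0.   ]
top sander 0.72 [405. 216.] [ 0.493 -0.354  0.   ]
top glue 0.74 [401. 156.] [ 0.685 -0.354  0.   ]
top pot 0.87 [264. 171.] [0.641 0.078 0.   ]
top disc 0.84 [273. 199.] [0.551 0.051 0.   ]
{'K': [[488.745, 0.0, 282.641], [0.0, 488.745, 207.336], 
[... 317 characters left out ...]
160.] [ 0.196 -0.387  0.014]
scene board 0.83 [210. 262.] [ 0.626 -0.171  0.   ]
scene board 0.26 [306. 264.] [ 0.629  0.069 -0.   ]
scene board_edge 0.93 [214. 237.] [ 0.548 -0.171  0.012]
scene board_edge 0.31 [296. 239.] [0.554 0.044 0.012]
scene stop 0.55 [218. 279.] [ 0.692 -0.141  0.012]
scene stop 0.38 [275. 214.] [ 0.453 -0.014  0.012]
scene wax 0.68 [266. 243.] [ 0.569 -0.034  0.012]
scene wax 0.35 [223. 215.] [ 0.459 -0.157  0.012]
scene marker 0.88 [272. 211.] [ 0.428 -0.023  0.   ]
scene sander 0.97 [150. 223.] [ 0.479 -0.355  0.   ]
scene glue 0.77 [130. 280.] [ 0.686 -0.355  0.   ]
scene pot 0.78 [304. 266.] [ 0.636  0.064 -0.   ]
scene disc 0.56 [298. 241.] [0.547 0.049 0.   ]
```

Run:
```python
import cv2,numpy as np
a=cv2.imread('pics/top1.png')[120:340,230:450]; b=cv2.imread('pics/scene1.png')[120:320,90:340]
cv2.imwrite('pics/c1.png',cv2.resize(a,(600,600),interpolation=cv2.INTER_CUBIC))
cv2.imwrite('pics/c2.png',cv2.resize(b,(750,600),interpolation=cv2.INTER_CUBIC))
```

```text
(no output)
```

View pics/c1.png

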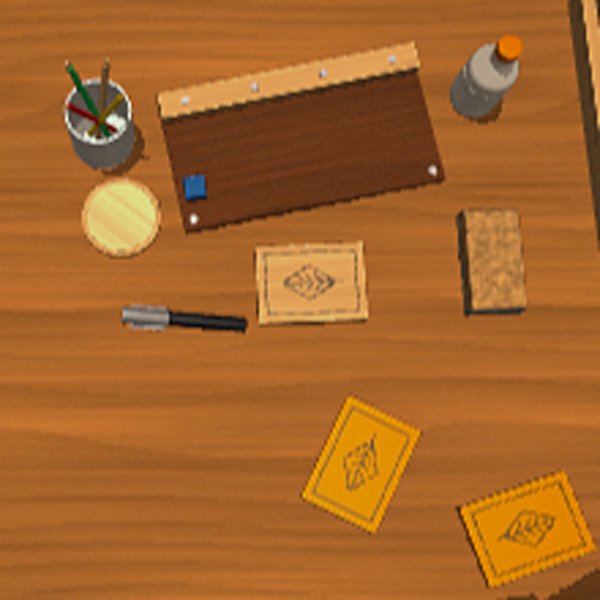

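View pics/c2.png

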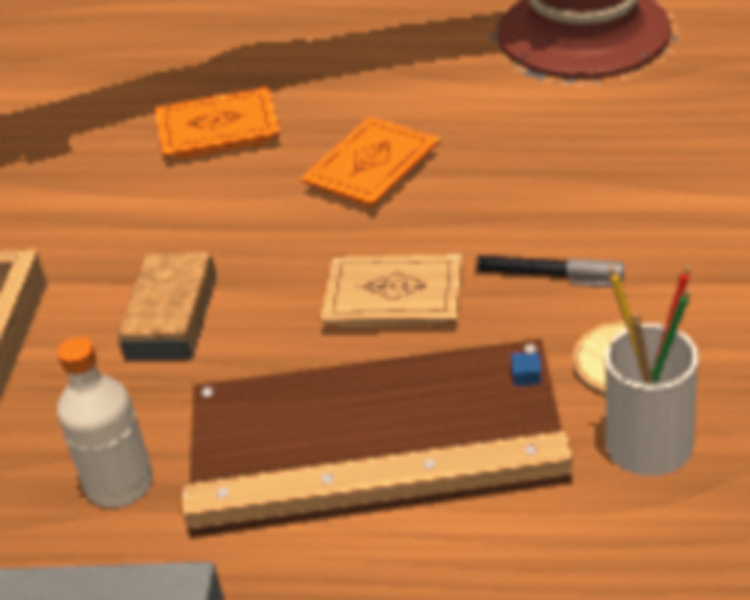

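c1 shows the pale lid with corners at about (255,245), (363,241), (368,319), (260,325). The board's front corners are at (187,232) and (443,181), the wax is on the board's left end, and the orange look-alikes are nearer the robot. c2 shows the same layout from the far side.

```bash
cat >> h.py <<'E'
S=220/600
def boardframe():
    P=lambda u,v,z: ray('top',(230+u*S,120+v*S),z)
    fl,fr=P(187,229,.012),P(443,180,.012); sl,sr=P(162,118,.012+.018),P(421,69,.03) # strip top front edge
    return fl,fr,sl,sr,P
E
python3 - <<'E'
from h import *
fl,fr,sl,sr,P=boardframe()
print(fl,fr,np.linalg.norm(fl-fr),sl,sr,np.linalg.norm(sl-sr))
for a,b in((fl,fr),(sl,sr)): d=a-b; print('yaw',np.arctan2(-d[0],d[1]))
L=[P(*q,.02) for q in((255,245),(363,241),(368,319),(260,325))]
print(np.round(L,3),np.mean(L,0)); d=(L[0]+L[3]-L[1]-L[2]);print('lidyaw',np.arctan2(-d[0],d[1]))
yaw=np.mean([np.arctan2(-(a-b)[0],(a-b)[1]) for a,b in((fl,fr),(sl,sr))])
ex=np.array([np.cos(yaw),np.sin(yaw)]);ey=np.array([-ex[1],ex[0]])
e=(fl+fr)[:2]/2; c=np.mean(L,0)[:2]
print('edge mid',e,'strip mid',(sl+sr)/2, ex@((sl+sr)[:2]/2-e))
B=e+.08*ex;print('board',B,yaw)
for n,p in [('lid',c)]+[('Lc',l[:2]) for l in L]+[('pp_lid',[.473,-.165]),('wax',[.575,-.038]),('sander',[.486,-.354]),('marker',[.43,-.014])]: print(n,ex@(p-B),ey@(p-B))
E
```

```text
[ 0.53100258 -0.02802814  0.012     ] [ 0.58455583 -0.31742191  0.012     ] 0.29430716167276655 [ 0.65557987 -0.00119559  0.03      ] [ 0.71005572 -0.29542313  0.03      ] 0.29922811410861233
yaw 0.18298324651442135
yaw 0.1830755453663545
[[ 0.51  -0.103  0.02 ]
 [ 0.513 -0.223  0.02 ]
 [ 0.426 -0.225  0.02 ]
 [ 0.421 -0.106  0.02 ]] [ 0.46757513 -0.16428019  0.02      ]
lidyaw 0.036920233200616784
edge mid [ 0.5577792  -0.17272502] strip mid [ 0.68281779 -0.14830936  0.03      ] 0.12739392229216448
board [ 0.63644295 -0.15816429] 0.18302939594038792
lid -0.1671603391941387 0.02472174758993414
Lc -0.11415467455656594 0.07707941523401154
Lc -0.1327349097339829 -0.041320174480766095
Lc -0.2189244191270498 -0.02705983306019291
Lc -0.20282735335895605 0.09018758266668397
pp_lid -0.16195709699854405 0.02302658578949862
wax -0.038545652244688686 0.12934034455931218
sander -0.18357397693634792 -0.16518263423373658
marker -0.17675547147034687 0.17933080234488236
```

>>> apply_moves(targets=[{"twist": 0.116,"gripper": 0.06},{"twist": 0.116},{"dx": 0.025,"dy": -0.048},{"dx": 0.025,"dy": -0.048},{"dx": 0.025,"dy": -0.048}])

```text
validation failed for argument at $.ta...
```

>>> apply_moves(targets=[{"dx": 0.025,"dy": -0.048},{"dx": 0.025,"dy": -0.048},{"dx": 0.025,"dy": -0.048},{"dx": 0.025,"dy": -0.048},{"dx": 0.025,"dy": -0.048}])

```text
validation failed for argument at $.ta...
```

```bash
cat >> h.py <<'E'
yaw=.183; ex=np.array([np.cos(yaw),np.sin(yaw)]);ey=np.array([-ex[1],ex[0]]); B=np.array([.6364,-.1582])
def bf(p): d=np.array(p)[:2]-B; return np.round([ex@d,ey@d],4)
def s2():
    o=readout.get_obs(); M=R.from_rotvec(o['orientation']).as_matrix(); f=np.array(o['wrist_force'])
    print('t',round(o['t'],2),'tcp bf',bf(o['tcp_pos']),'tipz',round(o['tcp_pos'][2]-.019,4),'yawerr',round(np.arctan2(M[1,0],M[0,0])-yaw,3),'Fx,y,z',np.round([ex@f[:2],ey@f[:2],f[2]],1),'tilt',np.round(M[:2,2],3),'w',round(o['grip_width'],3))
E
python3 -c "
from h import *
s2()"
```

```text
t 1.2 tcp bf [-0.4476 -0.3612] tipz 0.2186 yawerr 0.232 Fx,y,z [1.  0.  0.9] tilt [0. 0.] w 0.093
```

>>> apply_moves(targets=[{"dx": 0,"dy": 0,"dz": 0,"twist": 0.116,"gripper": 0.06},{"dx": 0,"dy": 0,"dz": 0,"twist": 0.116,"gripper": 0.06},{"dx": 0.025,"dy": -0.048,"dz": 0,"twist": 0,"gripper": 0.06},{"dx": 0.025,"dy": -0.048,"dz": 0,"twist": 0,"gripper": 0.06},{"dx": 0.025,"dy": -0.048,"dz": 0,"twist": 0,"gripper": 0.06}])

```text
t: 1.82
tcp_pos: [0.3101, -0.438, 0.2378]
orientation: [3.128, 0.287, 0.001]
wrist_force: [-0.2, -0.8, 0.4]
grip_width: 0.06
grasp_force: 0.0
```

>>> apply_moves(targets=[{"dx": 0.025,"dy": -0.048,"dz": 0,"twist": 0,"gripper": 0.06},{"dx": 0.025,"dy": -0.048,"dz": 0,"twist": 0,"gripper": 0.06},{"dx": 0.025,"dy": -0.048,"dz": 0,"twist": 0,"gripper": 0.06},{"dx": 0.025,"dy": -0.048,"dz": 0,"twist": 0,"gripper": 0.06},{"dx": 0.025,"dy": -0.048,"dz": 0,"twist": 0,"gripper": 0.06}])

```text
t: 2.45
tcp_pos: [0.3894, -0.1793, 0.2381]
orientation: [3.128, 0.287, 0.002]
wrist_force: [0.8, 0.1, -0.1]
grip_width: 0.0603
grasp_force: 0.0
```

```bash
python3 -c "
from h import *
s2()"
```

```text
t 2.45 tcp bf [-0.2467  0.0242] tipz 0.2191 yawerr -0.0 Fx,y,z [ 0.8 -0.  -0.1] tilt [ 0.001 -0.   ] w 0.06
```

>>> apply_moves(targets=[{"dx": 0,"dy": 0,"dz": 0.06,"twist": 0,"gripper": 0.06},{"dx": 0,"dy": 0,"dz": 0.06,"twist": 0,"gripper": 0.06},{"dx": 0,"dy": 0,"dz": 0.05,"twist": 0,"gripper": 0.06},{"dx": 0,"dy": 0,"dz": 0.037,"twist": 0,"gripper": 0.06},{"dx": 0,"dy": 0,"dz": 0,"twist": 0,"gripper": 0.06}])

```text
t: 3.08
tcp_pos: [0.3876, -0.1803, 0.0289]
orientation: [-3.126, -0.287, 0.007]
wrist_force: [0.0, -0.2, 0.6]
grip_width: 0.0599
grasp_force: 0.0
```

>>> apply_moves(targets=[{"dx": 0.01,"dy": 0,"dz": 0,"twist": 0,"gripper": 0.06},{"dx": 0.01,"dy": 0,"dz": 0,"twist": 0,"gripper": 0.06},{"dx": 0.01,"dy": 0,"dz": 0,"twist": 0,"gripper": 0.06},{"dx": 0.01,"dy": 0,"dz": 0,"twist": 0,"gripper": 0.06},{"dx": 0,"dy": 0,"dz": 0,"twist": 0,"gripper": 0.06}])

```text
t: 3.7
tcp_pos: [0.4296, -0.1733, 0.031]
orientation: [3.128, 0.289, 0.003]
wrist_force: [-0.2, -0.6, -0.1]
grip_width: 0.0601
grasp_force: 0.0
```

```bash
python3 -c "
from h import *
s2()
a=snap('top','t2')[140:300,270:400];cv2.imwrite('pics/t2c.png',cv2.resize(a[:,:,::-1],(480,600),interpolation=cv2.INTER_CUBIC))"
```

```text
t 3.7 tcp bf [-0.2061  0.0228] tipz 0.012 yawerr 0.001 Fx,y,z [-0.3 -0.5 -0.1] tilt [ 0.002 -0.   ] w 0.06
```

View pics/t2c.png

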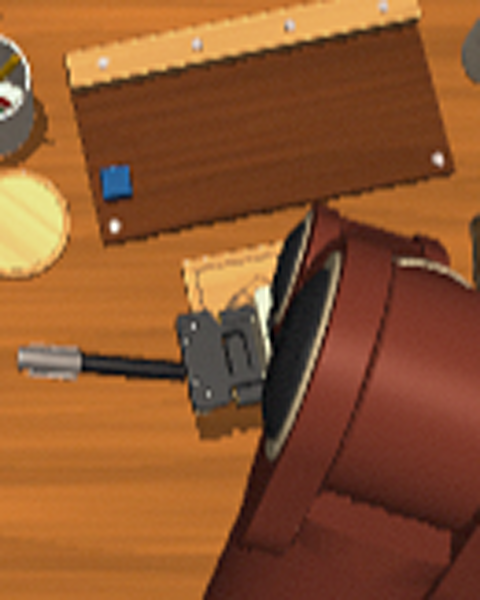

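t2c shows that the lid's visible far edge, (185,262) to (280,240), is now parallel to the board edge, (105,243) to (453,172). The fingers are squaring it as they push.

>>> apply_moves(targets=[{"dx": 0.008,"dy": 0,"dz": 0,"twist": 0,"gripper": 0.06},{"dx": 0.008,"dy": 0,"dz": 0,"twist": 0,"gripper": 0.06},{"dx": 0.008,"dy": 0,"dz": 0,"twist": 0,"gripper": 0.06},{"dx": 0.008,"dy": 0,"dz": 0,"twist": 0,"gripper": 0.06},{"dx": 0.004,"dy": 0,"dz": 0,"twist": 0,"gripper": 0.06}])

```text
t: 4.38
tcp_pos: [0.4642, -0.1668, 0.0306]
orientation: [-3.128, -0.288, -0.0]
wrist_force: [-0.8, -0.2, 0.5]
grip_width: 0.0604
grasp_force: 0.5
```

```bash
python3 -c "
from h import *
s2()
for c in('scene',):
    snap(c,'s3')
    a=cv2.imread('pics/s3.png')[180:300,140:300];cv2.imwrite('pics/s3c.png',cv2.resize(a,(800,600),interpolation=cv2.INTER_CUBIC))"
```

```text
t 4.38 tcp bf [-0.1709  0.0229] tipz 0.0116 yawerr 0.0 Fx,y,z [-0.8 -0.   0.5] tilt [0. 0.] w 0.06
```

View pics/s3c.png

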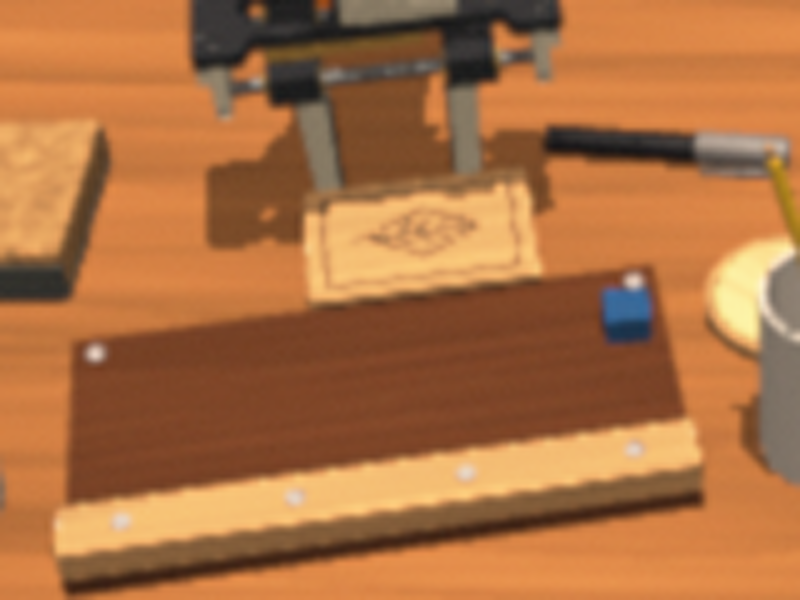

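s3c shows the lid square to the board, far edge from (310,303) to (540,275), just starting to overlap the board edge. About 10 mm remain before the plug touches.

>>> apply_moves(targets=[{"dx": 0.003,"dy": 0,"dz": 0,"twist": 0,"gripper": 0.06},{"dx": 0.002,"dy": 0,"dz": 0,"twist": 0,"gripper": 0.06},{"dx": 0.002,"dy": 0,"dz": 0,"twist": 0,"gripper": 0.06}])

```text
t: 4.8
tcp_pos: [0.4704, -0.1658, 0.0307]
orientation: [-3.128, -0.287, 0.0]
wrist_force: [-0.1, -0.5, -0.2]
grip_width: 0.06
grasp_force: 0.2
```

>>> apply_moves(targets=[{"dx": 0.001,"dy": 0,"dz": 0,"twist": 0,"gripper": 0.06},{"dx": 0.001,"dy": 0,"dz": 0,"twist": 0,"gripper": 0.06}])

```text
t: 5.05
tcp_pos: [0.4721, -0.1655, 0.0306]
orientation: [-3.128, -0.287, 0.001]
wrist_force: [-1.8, -0.5, 0.8]
grip_width: 0.0603
grasp_force: 0.8
```

>>> apply_moves(targets=[{"dx": 0.001,"dy": 0,"dz": 0,"twist": 0,"gripper": 0.06},{"dx": 0,"dy": 0,"dz": 0,"twist": 0,"gripper": 0.06}])

```text
t: 5.3
tcp_pos: [0.4721, -0.1655, 0.0306]
orientation: [-3.128, -0.286, 0.004]
wrist_force: [-3.6, -0.5, 3.4]
grip_width: 0.06
grasp_force: 1.7
```

>>> apply_moves(targets=[{"dx": -0.004,"dy": 0,"dz": 0,"twist": 0,"gripper": 0.06},{"dx": 0,"dy": 0,"dz": 0.006,"twist": 0,"gripper": 0.06},{"dx": 0.004,"dy": 0,"dz": 0,"twist": 0,"gripper": 0.06},{"dx": 0.001,"dy": 0,"dz": 0,"twist": 0,"gripper": 0.06},{"dx": 0,"dy": 0,"dz": 0,"twist": 0,"gripper": 0.06}])

```text
t: 5.92
tcp_pos: [0.4722, -0.1653, 0.0242]
orientation: [-3.128, -0.287, 0.007]
wrist_force: [-5.4, -1.7, -0.1]
grip_width: 0.0599
grasp_force: 2.6
```

```bash
python3 -c "
from h import *
s2()"
```

```text
t 5.92 tcp bf [-0.1627  0.0229] tipz 0.0052 yawerr -0.0 Fx,y,z [-5.6 -0.7 -0.1] tilt [-0.004  0.   ] w 0.06
```

>>> apply_moves(targets=[{"dx": 0.001,"dy": 0,"dz": -0.004,"twist": 0,"gripper": 0.06},{"dx": 0.001,"dy": 0,"dz": -0.004,"twist": 0,"gripper": 0.06},{"dx": 0.002,"dy": 0,"dz": -0.005,"twist": 0,"gripper": 0.06}])

```text
t: 6.3
tcp_pos: [0.4744, -0.1649, 0.0372]
orientation: [-3.128, -0.286, 0.013]
wrist_force: [-7.5, -2.1, 0.5]
grip_width: 0.0596
grasp_force: 4.1
```

```bash
python3 -c "
from h import *
s2()
snap('scene','s4')
a=cv2.imread('pics/s4.png')[180:300,140:300];cv2.imwrite('pics/s4c.png',cv2.resize(a,(800,600),interpolation=cv2.INTER_CUBIC))"
```

```text
t 6.3 tcp bf [-0.1605  0.0229] tipz 0.0182 yawerr -0.001 Fx,y,z [-7.8 -0.6  0.5] tilt [-0.008  0.   ] w 0.06
```

View pics/s4c.png

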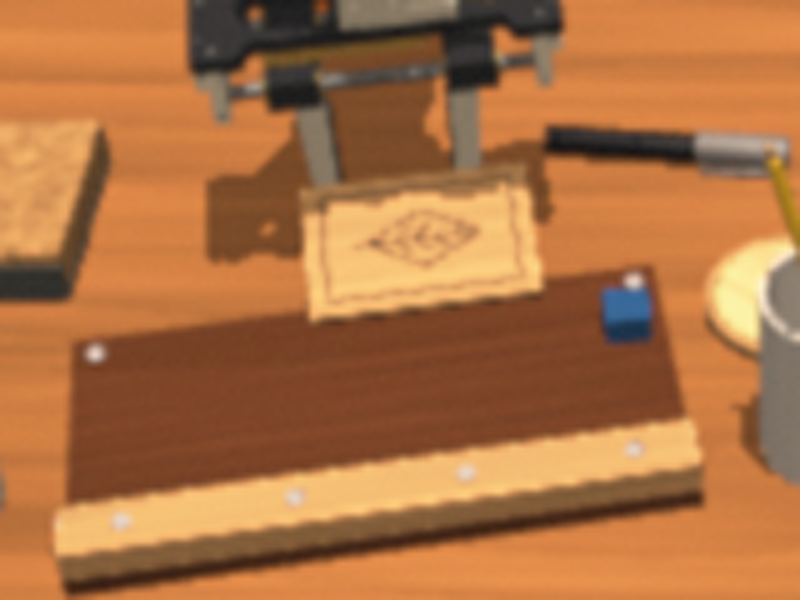

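s4c shows the lid's near side has risen with the fingers, while its far edge, (312,320) to (543,292), rests on the board.

>>> apply_moves(targets=[{"dx": 0.0015,"dy": 0,"dz": -0.005,"twist": 0,"gripper": 0.06},{"dx": 0.0015,"dy": 0,"dz": -0.005,"twist": 0,"gripper": 0.06},{"dx": 0.002,"dy": 0,"dz": -0.0045,"twist": 0,"gripper": 0.06}])

```text
t: 6.72
tcp_pos: [0.4791, -0.1639, 0.0518]
orientation: [-3.127, -0.286, 0.013]
wrist_force: [-7.5, -1.9, 2.1]
grip_width: 0.0598
grasp_force: 4.0
```

>>> apply_moves(targets=[{"dx": 0.0025,"dy": 0,"dz": -0.0045,"twist": 0,"gripper": 0.06},{"dx": 0.0025,"dy": 0,"dz": -0.0045,"twist": 0,"gripper": 0.06},{"dx": 0.0025,"dy": 0,"dz": -0.0045,"twist": 0,"gripper": 0.06}])

```text
t: 7.1
tcp_pos: [0.4868, -0.1623, 0.0655]
orientation: [-3.127, -0.286, 0.012]
wrist_force: [-6.6, -2.1, 4.1]
grip_width: 0.0596
grasp_force: 3.7
```

```bash
python3 -c "
from h import *
s2()
snap('scene','s5')
a=cv2.imread('pics/s5.png')[180:300,140:300];cv2.imwrite('pics/s5c.png',cv2.resize(a,(800,600),interpolation=cv2.INTER_CUBIC))"
```

```text
t 7.1 tcp bf [-0.1478  0.0232] tipz 0.0465 yawerr -0.001 Fx,y,z [-6.8 -0.8  4.1] tilt [-0.008  0.001] w 0.06
```

View pics/s5c.png

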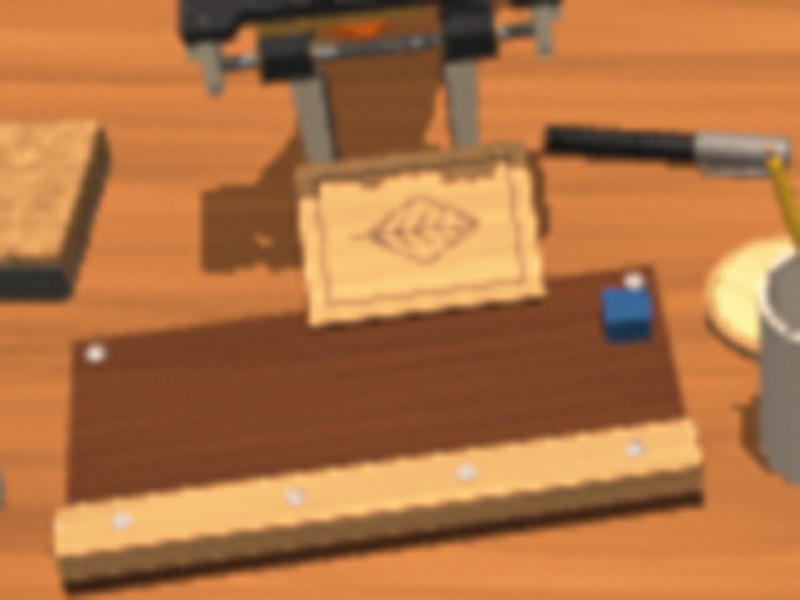

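s5c shows the lid tilted about 30°, square to the board, with its far edge resting on it.

>>> apply_moves(targets=[{"dx": 0.0025,"dy": 0,"dz": -0.0042,"twist": 0,"gripper": 0.06},{"dx": 0.0028,"dy": 0,"dz": -0.0041,"twist": 0,"gripper": 0.06},{"dx": 0.003,"dy": 0,"dz": -0.004,"twist": 0,"gripper": 0.06}])

```text
t: 7.52
tcp_pos: [0.4979, -0.1603, 0.0784]
orientation: [-3.128, -0.287, 0.002]
wrist_force: [-3.1, -1.0, 3.3]
grip_width: 0.06
grasp_force: 1.9
```

>>> apply_moves(targets=[{"dx": 0.0035,"dy": 0,"dz": -0.0038,"twist": 0,"gripper": 0.06},{"dx": 0.0035,"dy": 0,"dz": -0.0036,"twist": 0,"gripper": 0.06},{"dx": 0.0035,"dy": 0,"dz": -0.0032,"twist": 0,"gripper": 0.06}])

```text
t: 7.9
tcp_pos: [0.5107, -0.1583, 0.089]
orientation: [3.128, 0.287, 0.004]
wrist_force: [0.0, -0.3, 0.0]
grip_width: 0.0603
grasp_force: 0.1
```

```bash
python3 -c "
from h import *
s2()
snap('scene','s6')
a=cv2.imread('pics/s6.png')[180:300,140:300];cv2.imwrite('pics/s6c.png',cv2.resize(a,(800,600),interpolation=cv2.INTER_CUBIC))"
```

```text
t 7.9 tcp bf [-0.1236  0.0227] tipz 0.07 yawerr 0.0 Fx,y,z [-0.  -0.3  0. ] tilt [0.003 0.   ] w 0.06
```

View pics/s6c.png

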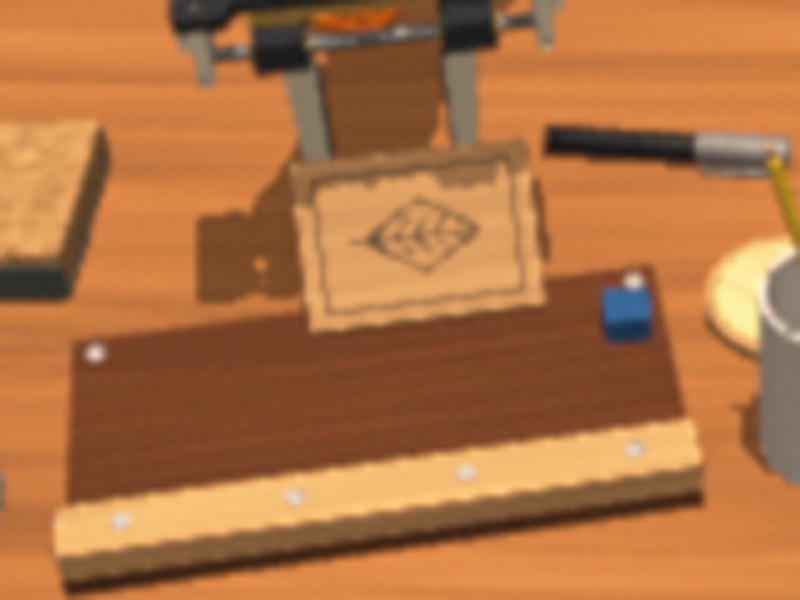

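s6c shows the lid at about 50°, still square and leaning on the fingers, with its far edge on the board at (312,332) to (546,303).

>>> apply_moves(targets=[{"dx": 0.004,"dy": 0,"dz": -0.003,"twist": 0,"gripper": 0.06},{"dx": 0.0041,"dy": 0,"dz": -0.0029,"twist": 0,"gripper": 0.06},{"dx": 0.0042,"dy": 0,"dz": -0.0026,"twist": 0,"gripper": 0.06}])

```text
t: 8.32
tcp_pos: [0.5216, -0.1563, 0.0972]
orientation: [3.128, 0.287, 0.001]
wrist_force: [-0.8, 0.1, 0.1]
grip_width: 0.0598
grasp_force: 0.1
```

>>> apply_moves(targets=[{"dx": 0.0044,"dy": 0,"dz": -0.0023,"twist": 0,"gripper": 0.06},{"dx": 0.0045,"dy": 0,"dz": -0.002,"twist": 0,"gripper": 0.06},{"dx": 0.0047,"dy": 0,"dz": -0.0018,"twist": 0,"gripper": 0.06}])

```text
t: 8.7
tcp_pos: [0.5349, -0.1539, 0.1033]
orientation: [-3.128, -0.287, -0.0]
wrist_force: [-0.1, -0.1, -1.0]
grip_width: 0.0599
grasp_force: 0.1
```

```bash
python3 -c "
from h import *
s2()
snap('scene','s7')
a=cv2.imread('pics/s7.png')[180:300,140:300];cv2.imwrite('pics/s7c.png',cv2.resize(a,(800,600),interpolation=cv2.INTER_CUBIC))"
```

```text
t 8.7 tcp bf [-0.099   0.0227] tipz 0.0843 yawerr -0.0 Fx,y,z [-0.2 -0.1 -1. ] tilt [0. 0.] w 0.06
```

View pics/s7c.png

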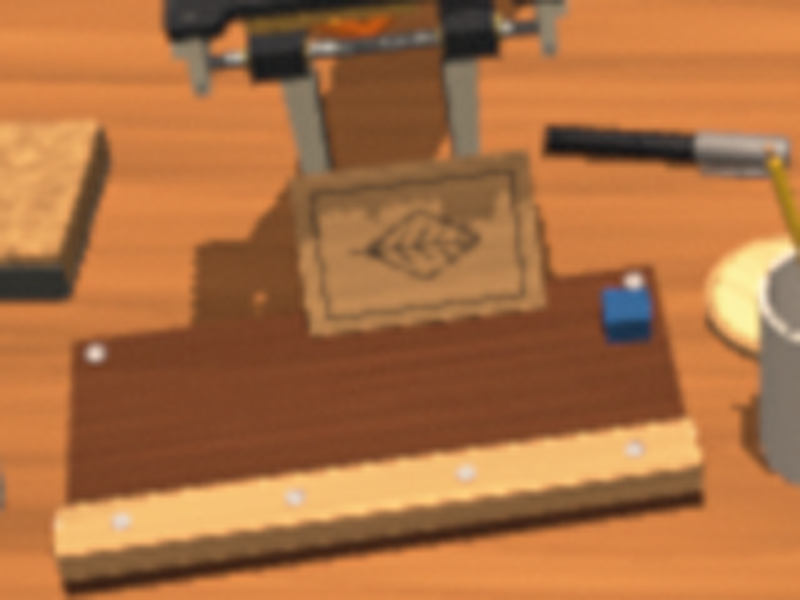

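s7c shows the lid at about 70°, square, with its far edge still at about (312,335). It isn't sliding.

>>> apply_moves(targets=[{"dx": 0.0048,"dy": 0,"dz": -0.0015,"twist": 0,"gripper": 0.06},{"dx": 0.0048,"dy": 0,"dz": -0.0013,"twist": 0,"gripper": 0.06},{"dx": 0.0048,"dy": 0,"dz": -0.001,"twist": 0,"gripper": 0.06},{"dx": 0.0049,"dy": 0,"dz": -0.0007,"twist": 0,"gripper": 0.06},{"dx": 0.005,"dy": 0,"dz": -0.0004,"twist": 0,"gripper": 0.06}])

```text
t: 9.38
tcp_pos: [0.5588, -0.1494, 0.1081]
orientation: [-3.128, -0.287, -0.0]
wrist_force: [0.4, 0.0, 0.5]
grip_width: 0.0605
grasp_force: 0.0
```

>>> apply_moves(targets=[{"dx": 0.005,"dy": 0,"dz": 0,"twist": 0,"gripper": 0.06},{"dx": 0.005,"dy": 0,"dz": 0,"twist": 0,"gripper": 0.06},{"dx": 0.005,"dy": 0,"dz": 0,"twist": 0,"gripper": 0.06},{"dx": 0.005,"dy": 0,"dz": 0,"twist": 0,"gripper": 0.06}])

```text
t: 9.88
tcp_pos: [0.5784, -0.1458, 0.108]
orientation: [-3.128, -0.287, 0.0]
wrist_force: [-0.0, 0.6, -0.1]
grip_width: 0.0599
grasp_force: 0.0
```

```bash
python3 -c "
from h import *
s2()
a=snap('scene','s8')[180:300,140:300,::-1];cv2.imwrite('pics/s8c.png',cv2.resize(a,(800,600),interpolation=cv2.INTER_CUBIC))
for l in('lid','lid_mid'):
  for d in pinpoint(l,'scene')[:3]: print(l,d['score'],np.round(d['position']), bf(ray('scene',d['position'],.04)))"
```

```text
t 9.88 tcp bf [-0.0548  0.0227] tipz 0.089 yawerr -0.0 Fx,y,z [ 0.1  0.6 -0.1] tilt [-0.  0.] w 0.06
lid 0.67 [164. 163.] [-0.4147 -0.1267]
lid 0.58 [215. 280.] [0.0835 0.0016]
lid 0.57 [223. 228.] [-0.089   0.0321]
lid_mid 0.89 [161. 159.] [-0.4379 -0.1371]
lid_mid 0.79 [225. 232.] [-0.0738  0.0354]
lid_mid 0.38 [211. 174.] [-0.3329  0.0126]
```

>>> apply_moves(targets=[{"dx": 0.005,"dy": 0,"dz": 0,"twist": 0,"gripper": 0.06},{"dx": 0.005,"dy": 0,"dz": 0,"twist": 0,"gripper": 0.06},{"dx": 0.004,"dy": 0,"dz": 0,"twist": 0,"gripper": 0.06},{"dx": 0,"dy": 0,"dz": 0,"twist": 0,"gripper": 0.06}])

```text
t: 10.52
tcp_pos: [0.5923, -0.1431, 0.108]
orientation: [-3.128, -0.287, -0.0]
wrist_force: [1.0, -0.5, 0.4]
grip_width: 0.06
grasp_force: 0.0
```

```bash
python3 -c "
from h import *
s2()
a=snap('scene','s9')[180:300,140:300,::-1];cv2.imwrite('pics/s9c.png',cv2.resize(a,(800,600),interpolation=cv2.INTER_CUBIC))"
```

```text
t 10.53 tcp bf [-0.0406  0.0229] tipz 0.089 yawerr 0.0 Fx,y,z [ 0.9 -0.7  0.4] tilt [0. 0.] w 0.06
```

View pics/s9c.png

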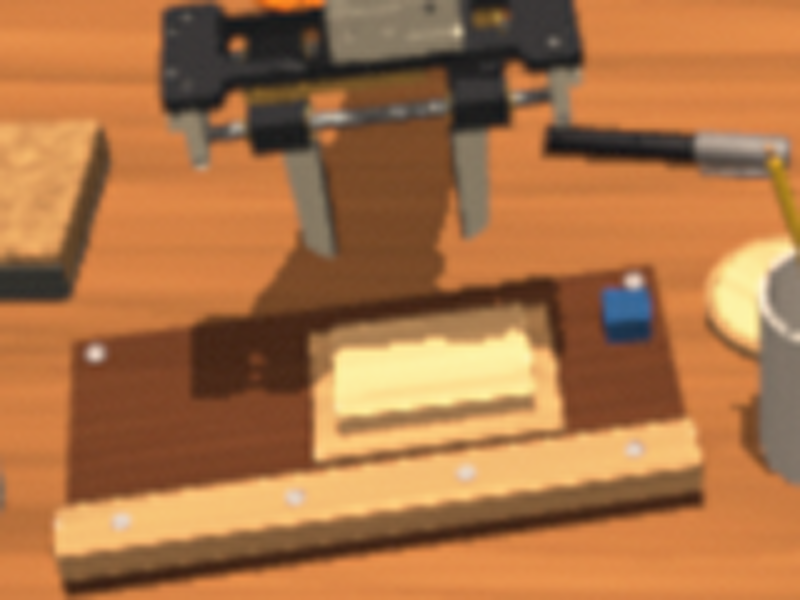

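s9c shows the lid flipped plug up on the board. Its near edge runs (312,335) to (548,303) and its far edge (315,460) to (565,428), a little short of the stop strip. The wax is untouched.

```bash
python3 -c "
from h import *
for u,v in((312,335),(548,303),(315,460),(565,428)): print(bf(ray('scene',(140+u*.2,180+v*.2),.018)))"
```

```text
[-0.0521 -0.0256]
[-0.0539  0.0946]
[ 0.0339 -0.027 ]
[0.0344 0.0935]
```

>>> apply_moves(targets=[{"dx": -0.025,"dy": 0,"dz": 0,"twist": 0,"gripper": 0.06},{"dx": -0.022,"dy": 0,"dz": 0,"twist": 0,"gripper": 0.06},{"dx": 0,"dy": 0,"dz": 0.035,"twist": 0,"gripper": 0.06},{"dx": 0,"dy": 0,"dz": 0.031,"twist": 0,"gripper": 0.06},{"dx": 0,"dy": 0,"dz": 0,"twist": 0,"gripper": 0.06}])

```text
t: 11.2
tcp_pos: [0.5437, -0.1515, 0.0402]
orientation: [-3.127, -0.287, 0.008]
wrist_force: [0.7, -0.2, 1.0]
grip_width: 0.0602
grasp_force: 0.0
```

>>> apply_moves(targets=[{"dx": 0.012,"dy": -0.011,"dz": 0,"twist": 0,"gripper": 0.06},{"dx": 0.012,"dy": 0,"dz": 0,"twist": 0,"gripper": 0.06},{"dx": 0.012,"dy": 0,"dz": 0,"twist": 0,"gripper": 0.06},{"dx": 0.005,"dy": 0,"dz": 0,"twist": 0,"gripper": 0.06},{"dx": 0.005,"dy": 0,"dz": 0,"twist": 0,"gripper": 0.06}])

```text
t: 11.82
tcp_pos: [0.5887, -0.133, 0.0421]
orientation: [3.128, 0.286, -0.002]
wrist_force: [-0.6, 1.1, 0.5]
grip_width: 0.0602
grasp_force: 0.5
```

>>> apply_moves(targets=[{"dx": 0.003,"dy": 0,"dz": 0,"twist": 0,"gripper": 0.06},{"dx": 0.002,"dy": 0,"dz": 0,"twist": 0,"gripper": 0.06},{"dx": 0.002,"dy": 0,"dz": 0,"twist": 0,"gripper": 0.06}])

```text
t: 12.2
tcp_pos: [0.5957, -0.1316, 0.042]
orientation: [-3.128, -0.286, 0.0]
wrist_force: [-1.0, 0.1, 0.1]
grip_width: 0.0605
grasp_force: 0.3
```

```bash
python3 -c "
from h import *
s2()"
```

```text
t 12.2 tcp bf [-0.0352  0.0336] tipz 0.023 yawerr -0.0 Fx,y,z [-0.9  0.3  0.1] tilt [-0.  0.] w 0.06
```

>>> apply_moves(targets=[{"dx": 0.0015,"dy": 0,"dz": 0,"twist": 0,"gripper": 0.06},{"dx": 0.001,"dy": 0,"dz": 0,"twist": 0,"gripper": 0.06},{"dx": 0.001,"dy": 0,"dz": 0,"twist": 0,"gripper": 0.06}])

```text
t: 12.58
tcp_pos: [0.5979, -0.131, 0.042]
orientation: [-3.128, -0.287, 0.005]
wrist_force: [-3.5, -0.5, 3.1]
grip_width: 0.0598
grasp_force: 2.0
```

>>> apply_moves(targets=[{"dx": 0.001,"dy": 0,"dz": 0,"twist": 0,"gripper": 0.06},{"dx": 0,"dy": 0,"dz": 0,"twist": 0,"gripper": 0.06}])

```text
t: 12.82
tcp_pos: [0.598, -0.131, 0.0419]
orientation: [-3.128, -0.287, 0.008]
wrist_force: [-5.5, -1.2, 3.6]
grip_width: 0.06
grasp_force: 2.7
```

>>> apply_moves(targets=[{"dx": -0.004,"dy": 0,"dz": 0,"twist": 0,"gripper": 0.06},{"dx": -0.02,"dy": 0,"dz": 0,"twist": 0,"gripper": 0.06},{"dx": -0.04,"dy": 0,"dz": -0.01,"twist": 0,"gripper": 0.06},{"dx": -0.03,"dy": 0,"dz": -0.05,"twist": 0,"gripper": 0.06},{"dx": 0,"dy": 0,"dz": -0.05,"twist": 0,"gripper": 0.06}])

```text
t: 13.45
tcp_pos: [0.5061, -0.1484, 0.1529]
orientation: [-3.129, -0.283, 0.001]
wrist_force: [1.1, 0.3, 0.0]
grip_width: 0.0601
grasp_force: 0.0
```

```bash
python3 -c "
from h import *
s2()
a=snap('scene','s10')[180:300,140:300,::-1];cv2.imwrite('pics/s10c.png',cv2.resize(a,(800,600),interpolation=cv2.INTER_CUBIC))"
```

```text
t 13.45 tcp bf [-0.1263  0.0334] tipz 0.1339 yawerr -0.002 Fx,y,z [1.1 0.1 0. ] tilt [-0.001  0.   ] w 0.06
```

View pics/s10c.png

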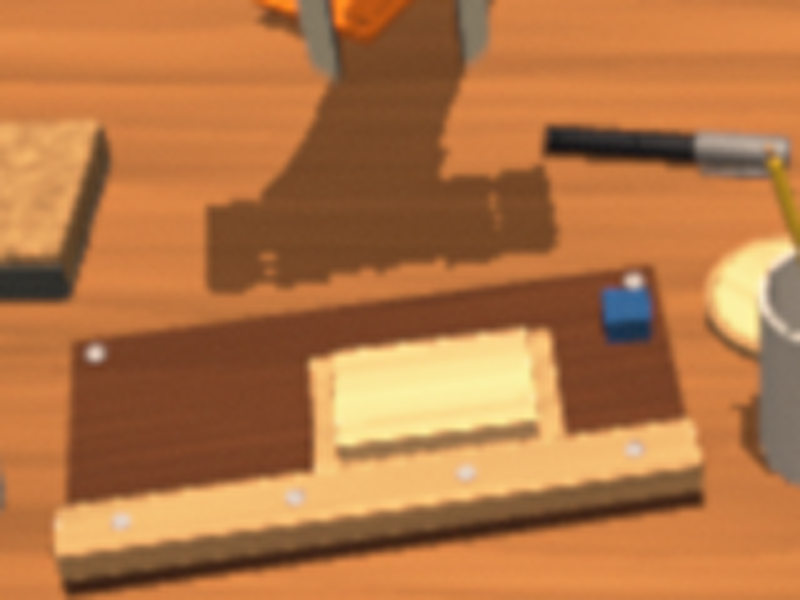

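s10c shows the lid plug up and flush against the stop strip. Its near edge, (310,357) to (550,328), is parallel to the strip, the fingers are clear, and the wax and marker haven't moved.

```bash
python3 -c "
from h import *
for u,v in((310,357),(550,328)): print(bf(ray('scene',(140+u*.2,180+v*.2),.018)))
print(r.close_job())"
```

```text
[-0.0365 -0.0271]
[-0.0355  0.0937]
the job is handed in; nothing more can be done
None
```

The lid was tipped up against the board's front edge, flipped plug side up onto the board and pushed square against the stop strip, and the job was handed in at about 13.5 s of the 54 s (no verdict was returned).

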